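Bring a telescoping pan sensor over the saucepan

ROBOT

A 7-joint arm with a two-finger parallel gripper is mounted at the origin on the work surface. World frame = base frame: x ahead of the robot, y to its left, z up, the work surface at z = 0. Lengths are in m, angles in rad, forces in N, time in s.
With the tool pointing down it reaches from about 0.425 to 0.875 m from the base axis. Payload 4.7 kg.
Tool frame: the origin (TCP) lies at the very end of the fingers, on their centre line; the grasp point (between the pads) lies 19 mm behind it; z points along the fingers, y is the line along which they close (so a half turn about z gives the same grasp; the last joint's range is limited). The gripper opens to 87 mm and grips with 3 to 60 N. Pads are 19 mm wide; open, the fingers measure 117 mm over their backs; the gripper's body (75 mm by 190 mm) begins 51 mm behind the grasp point.
Start: joints at [0.014, 0.321, -0.07, 1.45, 0.023, 1.371, -0.057], TCP at [0.65, -0, 0.223] pointing down, gripper open.
Joint ranges: [-2.86, 2.86], [-0.3, 2.09], [-1.38, 1.24], [0.06, 2.45], [-1.56, 4.7], [0.09, 2.05], [-2.69, 2.69]. Speed limits (rad/s): [2.57, 2.57, 3.14, 3.14, 3.14, 3.14, 3.14].

INTERFACE

Orientations are given as a rotation vector (axis times angle).
In Python, from bench import ctrl gives the robot as it stands.
- The arm moves only by the shell command python3 -m jog 'ROWS' [FORCE]. ROWS is JSON, a list that holds one entry, the list of rows, each a list of 7 numbers: the shift along the tool's x, y, z in mm, then the turn, a rotation vector about the tool's x, y, z in degrees, then the finger opening in mm, from 0 to 87. A call has 1 to 10 rows; each row is the pose to reach, as a shift and turn from the pose commanded when the call began, along the tool's axes at that moment; what a row does not reach only later rows make up. A row lasts 1/10 s, in which the tool goes at most 50 mm and 8.59 degrees, less where a joint would pass 70% of its speed; a pose out of reach is approached as far as the arm can. A call with a gripper value outside its range is refused whole. The fingers move at their own pace and stop on an object; FORCE is the grip in N (left out, the last holds). Time passes only in rows, so rows that repeat a pose let the fingers close. It gives the time, the measured TCP pose, the force, the opening and the grip force at its end, in the units of the state.
- ctrl.get_state(): the state, without advancing time (a new reading comes with each control period).
- ctrl.get_image(name): name is "scene" or "side" or "wrist"; returns a dict with "image" (480x640x3 uint8, red, green, blue), "depth" (480x640 float32, m along the optical axis (not along the pixel's ray), 0 where there is no reading), "fov_y" (degrees; the focal length in pixels is half the picture's height over the tangent of half this angle, whatever the lens; pixels are square), "cx", "cy" (the principal point, pixels), "rvec" (rotation vector, rad) and "tvec" (3), from world to camera coordinates, as OpenCV has them. Camera axes: x right, y down, z forward; pixel columns grow to the right and rows downward; lengths in m; the calibration is good to about 2 mm. The wrist camera is an equidistant fisheye: a pixel r from the principal point sees the ray r / f radians off the axis. A picture is of the moment at which its call begins.
- ctrl.close_job(): hands the job in; it is judged then, once.
The state is a dict: "time": time; "joint_positions": joint angles; "qd": joint speeds; "joint_torque": joint torques, N m; "position": TCP position; "tool_rot": TCP orientation; "ft_force": force on the tool from outside, world axes, zero at the start; "torque": the same for the moment, N m; "grip_width": opening from 0.0 (shut) to 1.0 (fully open); "grip_force": force on a finger pad.
Only numpy, scipy, OpenCV 4.12 (cv2) and the standard library are available. Lean on these libraries where they do the work, as an engineer would, in place of code of your own. Each camera call takes 0.05 s, during which the arm holds its last target. There are 200 camera calls.

TASK

Take a temperature reading of the heating saucepan with the sensor on the telescoping arm: first turn the sensor's cap by its grip bar until its nose faces the rib on the sensor housing. Then squeeze the arm's upright handle so that the lock button on its side is pressed fully in, draw the arm out until its pointer is level with the mark clip on the rail's scale, and finish while still squeezing the handle and holding the arm there, because a spring pulls it back. Leave the pans, the ladle and everything else on the worktop where they are.

Things in the scene. Friction and masses are not known exactly. Their poses are not given: they have to be found in the camera images.
- stand: Fixed sensor stand: base plate 130 x 90, two posts and a flat aluminium rail (195 long, 56 wide, top at z = 132, scale ticked every 10; x = -110 to +85). Origin on the worktop under the rail's centre line; x is the way the arm extends, z up. All parts of the arm have this yaw (the cap: plus its joint angle). Nothing within 70 of the rail is higher than the rail except the clip.
- extension (a joint): Extension of the telescoping arm in m along the stand's +x: 0 fully in (at the start), 0.125 at its end stop. Locked at 0 (1 mm of play) until the button is pressed at least 4.5 mm; once 21 mm out the lock no longer acts (let go, the arm springs back to 21 mm). A spring pulls it back with 2 N at 0 to 5 N at the end, plus 0.6 N friction.
- sensor_arm: The sliding arm, with the upright black handle block on it: 30 along the stand's x, 22 thick along its y, 50 tall. Origin on the rail's top (world z = 132) on the handle's centre line; the block reaches from z = 4 to 54 above it, top at world z = 186. Axes as the stand. Pinch the block from above across its y, one finger on the bare +y face, one on the button.
- lock (a joint): Travel of the lock button in m: 0 out, 0.006 fully in; its spring needs 2 N to start and 8 N fully in. A pinch across the handle presses it.
- lock_face (a point): Centre of the lock button's outer face: a steel pad 20 long (x) x 24 tall on the handle's -y side, standing 7 proud when out and 1 when fully in (then handle and button are 23 thick together). It is 34 above the arm's origin, world z = 166. Axes as the stand; it presses towards +y.
- pointer (a point): Tip of the arm's small black pointer on the -y edge of its carriage, 28.5 ahead (+x) of the handle's centre; it moves with the arm. Axes as the stand.
- mark (a point): Point of the mark clip on the rail's -y edge (a small black clip 12 long, 8 wide, top at z = 136, its point towards the rail). Fixed, at a different scale position each time, 60 to 110 from the pointer's start. Axes as the stand: the pointer is at the mark when both have the same x in the stand's frame.
- cap (a joint): Angle of the sensor's cap in rad about the upright axis, positive anticlockwise from above: 0 when its nose faces the rib; it starts at -1.4 to -0.5, stops at -1.7 and +0.5. Friction 0.04 N m, stays where it is left.
- cap_grip (a point): On the cap's axis, world z = 159, in the upright steel grip bar on top of the round cap (50 across, upper face at z = 143). The bar is 41 long along this point's x, 12 thick along its y, from z = 143 to 170. x points to the cap's nose (turns with the cap). The sensor is at the front end of the arm, 185 ahead of the handle.
- cap_nose (a point): Tip of the small nose on the cap's rim, 33 from its axis.
- rib (a point): Upper end of the rib on the front (+x, arm direction) of the round grey sensor housing, which the nose must face; 34 ahead of the cap's axis, top at z = 138.
- saucepan: Open steel saucepan, 170 across, 82 tall, standing on the glass hob (4 mm thick) under where the sensor will come, long handle along its x, up to z = 102. Origin at the middle of its underside. The sensor clears its rim by 13. Not to be moved.
- pot: big open steel pot, 180 across, 120 tall, on the hob's other zone; origin at its underside. Not to be moved.
- salt: glass salt jar, 44 across, 75 tall; origin at its underside. Not to be moved.
- bowl: white bowl, 90 across, 40 tall; origin at its underside. Not to be moved.
- ladle: steel ladle lying on the worktop, 290 long, bowl at its +x end; origin at its underside. Not to be moved.
- mill: wooden pepper mill, 56 across, 155 tall; origin at its underside. Not to be moved.

How it is judged:
On the way, in this order (a step that is already met when the one before it is completed fails the run):
1. the cap's nose faces the rib, with the arm still fully in (value of joint cap between -0.14 and 0.14 rad and value of joint extension below 0.004 m), for 0.2 s.
2. the lock button is pressed in by the fingers, the cap still facing the rib (value of joint cap between -0.14 and 0.14 rad and value of joint lock above 0.0045 m and contact force between the fingers and sensor_arm above 2 N), for 0.2 s.
At the end, for the whole second after the job is handed in: The arm is held still with its pointer within 4 mm of the mark clip along the rail, the fingers squeezing the handle (more than 2 N) with the lock button pressed in (more than 4.5 of 6 mm), the cap's nose within 0.14 rad (8 degrees) of the rib, and every loose thing within 30 mm of where it stood (all of step 2 and x of pointer in the frame of mark between -0.004 and 0.004 m and velocity of joint extension between -0.01 and 0.01 m/s and distance of each of saucepan, pot, salt, bowl, ladle, mill from where it was at the start of the episode below 0.03 m); the arm keeps its last pose, push and grip.
It fails at once if a pan or another loose thing on the worktop is shoved (more than 30 mm) (distance of any of saucepan, pot, salt, bowl, ladle, mill from where it was at the start of the episode above 0.03 m).
It also fails if it takes over 45 s, if anything falls off the work surface, if the arm or the gripper's body presses on something with over 40 N, if the wrist force passes 120 N, or if a joint passes its speed limit or range.

## Working session

There is one attempt and no reset: what is moved stays moved. The work goes in short steps, Python scripts to look and compute and a shell command to move; the robot and the scene stay as the last step left them, time stands still between calls to the robot, and variables do not carry over. Pictures are saved under pics/ and viewed, at most 10 in all, crops included, and the job is handed in when it is done.

```bash
ls; mkdir -p pics; cat > h.py <<'E'
import numpy as np, cv2, pickle
from bench import ctrl
def snap(n,f):
    d=ctrl.get_image(n); cv2.imwrite(f'pics/{f}.png',d['image'][:,:,::-1]); pickle.dump(d,open(f'{f}.pkl','wb')); return d
def load(f): return pickle.load(open(f+'.pkl','rb'))
def ray(d,u,v):
    f=240/np.tan(np.radians(d['fov_y']/2)); R=cv2.Rodrigues(np.array(d['rvec'],float))[0]; t=np.array(d['tvec'])
    a=np.array([u-d['cx'],v-d['cy']])
    if d.get('fish'):
        r=np.hypot(*a); th=r/f; c=np.array([*(a/max(r,1e-9)*np.sin(th)),np.cos(th)])
    else: c=np.array([*(a/f),1])
    return -R.T@t, R.T@c
def onz(d,u,v,z):
    o,r=ray(d,u,v); return o+r*(z-o[2])/r[2]
def cloud(d):
    f=240/np.tan(np.radians(d['fov_y']/2)); R=cv2.Rodrigues(np.array(d['rvec'],float))[0]; t=np.array(d['tvec'])
    v,u=np.mgrid[:480,:640]; Z=d['depth']
    P=np.stack([(u-d['cx'])/f*Z,(v-d['cy'])/f*Z,Z],-1)
    return (P-t)@R
E
python3 - <<'E'
from h import *
for n in('scene','side','wrist'):
    d=snap(n,n+'0'); print(n,d['fov_y'],d['rvec'],d['tvec'],-cv2.Rodrigues(np.array(d['rvec'],float))[0].T@d['tvec'],(d['depth']>0).mean())
E
```

```text
pics
scene 55.56682325964568 [ 0.87908785  2.44574442 -1.13732129] [ 0.35461412 -0.1259144   1.64519409] [1.14719788 0.79309926 0.95036825] 0.996171875
side 49.733145104940654 [ 2.42011593 -0.06711538  0.00982225] [-0.48163404  0.14644673  1.51129099] [ 0.44931145 -0.91124412  1.22685445] 0.995927734375
wrist 65.70646984690485 [-2.84587863e+00  1.78312327e-04  1.26272792e-03] [-0.64886107 -0.03488914  0.39099859] [0.64920764 0.08040763 0.38364293] 0.9956477864583333
```

View pics/scene0.png

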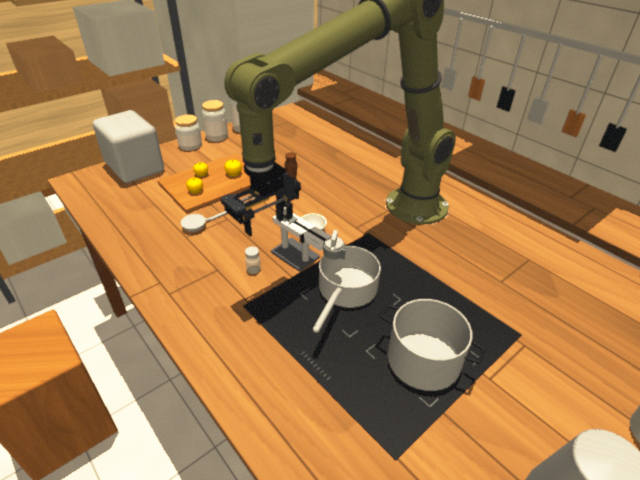

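View pics/side0.png

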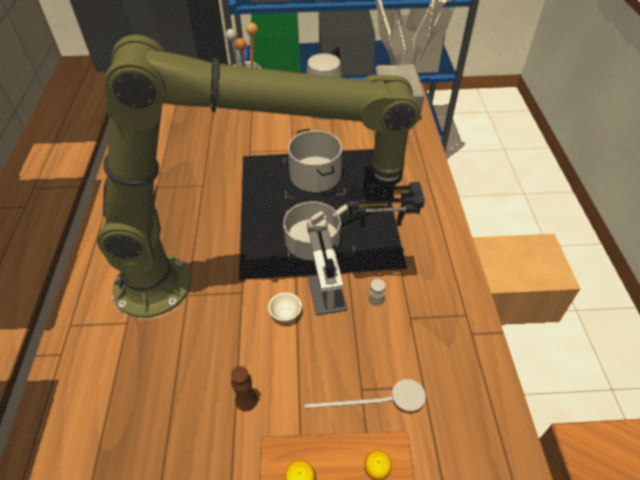

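The scene view shows the stand at about (300,245) with the sensor over the saucepan. In the side view the handle is near (330,268), the cap and bar near (320,218), and the arm extends roughly along +y. I'll use depth to get positions.

```bash
python3 - <<'E'
from h import *
for n,box in(('side0',(290,195,370,315)),('scene0',(260,190,350,275))):
    d=load(n);P=cloud(d);x0,y0,x1,y1=box
    Q=P[y0:y1,x0:x1].reshape(-1,3);C=d['image'][y0:y1,x0:x1].reshape(-1,3)
    for a,b in((.178,.192),(.160,.176),(.139,.147),(.128,.137)):
        m=(Q[:,2]>a)&(Q[:,2]<b); q=Q[m]
        if m.sum()>2:
            c=q.mean(0); w,V=np.linalg.eigh(np.cov(q[:,:2].T)); print(n,a,m.sum(),c.round(4),q.min(0).round(3),q.max(0).round(3),V[:,1].round(3),np.sqrt(w).round(4))
    c=d['image'][y0:y1,x0:x1,::-1]; cv2.imwrite(f'pics/{n}c.png',cv2.resize(c,None,fx=5,fy=5,interpolation=cv2.INTER_CUBIC))
E
cd pics; python3 -c "
import cv2,numpy as np
a=cv2.imread('side0c.png');b=cv2.imread('scene0c.png');h=600
b=cv2.copyMakeBorder(b,0,600-b.shape[0],0,0,0)if b.shape[0]<600 else b[:600]
cv2.imwrite('both.png',np.hstack([a[:600],b])[:, :800]);"
```

```text
side0 0.178 107 [ 0.5119 -0.0959  0.1852] [ 0.498 -0.111  0.178] [ 0.529 -0.075  0.191] [-0.072  0.997] [0.0079 0.0092]
side0 0.16 127 [0.4974 0.0102 0.1681] [ 0.469 -0.111  0.16 ] [0.528 0.104 0.176] [-0.128  0.992] [0.0102 0.0952]
side0 0.139 152 [0.4959 0.0379 0.1428] [ 0.461 -0.127  0.139] [0.535 0.129 0.147] [-0.086  0.996] [0.0142 0.0822]
side0 0.128 933 [ 0.5    -0.0217  0.1331] [ 0.46  -0.134  0.128] [0.541 0.104 0.137] [-0.103  0.995] [0.0177 0.0621]
scene0 0.178 43 [ 0.5149 -0.0842  0.1849] [ 0.499 -0.095  0.178] [ 0.528 -0.074  0.19 ] [-0.985 -0.173] [0.0053 0.0074]
scene0 0.16 102 [0.5037 0.0149 0.1684] [ 0.472 -0.089  0.16 ] [0.53  0.106 0.176] [-0.141  0.99 ] [0.01   0.0882]
scene0 0.139 172 [0.4967 0.07   0.1434] [ 0.466 -0.096  0.139] [0.53  0.126 0.147] [-0.127  0.992] [0.0134 0.0648]
scene0 0.128 749 [0.5065 0.0013 0.1332] [ 0.459 -0.126  0.128] [0.546 0.131 0.137] [-0.112  0.994] [0.0176 0.0567]
```

View pics/both.png

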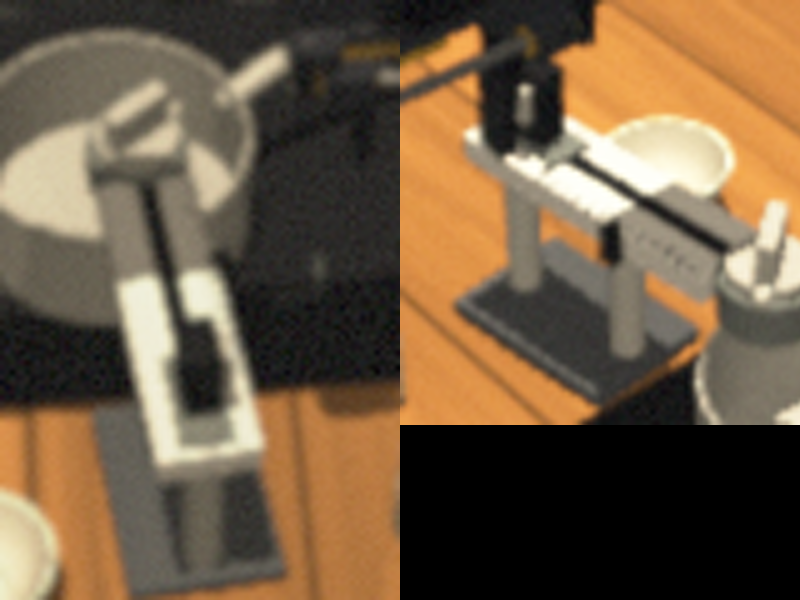

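View pics/wrist0.png

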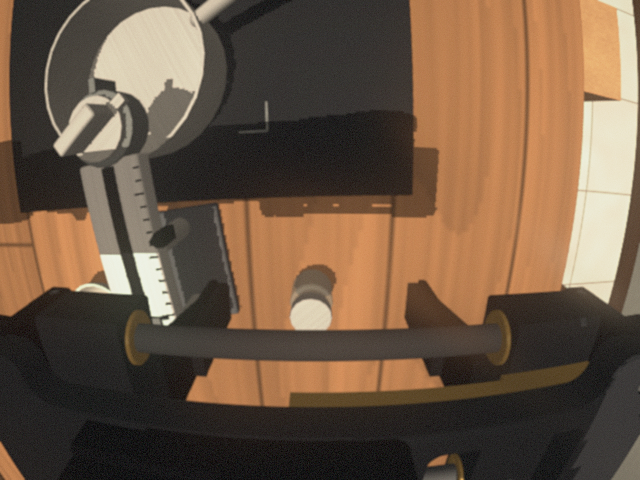

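The crops show the white rail with the black handle and its steel button on the world +x side, and the clip on the +x edge at scene px (302,239) and wrist px (168,235). In the wrist view the bar runs (62,145)→(118,105), with the rib dark at (103,88). Next: axis, yaw, cap angle and mark.

```bash
python3 - <<'E'
s=open('h.py').read().replace("d=ctrl.get_image(n);","d=ctrl.get_image(n); d['fish']=n=='wrist';")
s=s.replace("    P=np.stack([(u-d['cx'])/f*Z,(v-d['cy'])/f*Z,Z],-1)","    a=u-d['cx'];b=v-d['cy'];k=1/f\n    if d.get('fish'):\n        r=np.hypot(a,b)+1e-9; k=np.tan(r/f)/r\n    P=np.stack([a*k*Z,b*k*Z,Z],-1)")
open('h.py','w').write(s)
E
python3 - <<'E'
from h import *
def rect(q): 
    r=cv2.minAreaRect((q[:,:2]*1000).astype(np.float32)); return np.round(r[0],1),np.round(r[1],1),round(r[2],1)
for n,(x0,y0,x1,y1) in(('wrist0',(40,70,220,330)),('side0',(290,195,370,315)),('scene0',(260,190,350,275))):
    d=load(n);d['fish']=n=='wrist0';P=cloud(d)[y0:y1,x0:x1].reshape(-1,3)
    b=P[(P[:,2]>.166)&(P[:,2]<.175)&(P[:,1]>.05)&(P[:,1]<.15)&(P[:,0]<.54)&(P[:,0]>.44)]
    r=P[(P[:,2]>.129)&(P[:,2]<.135)&(P[:,1]<.03)&(P[:,1]>-.12)&(P[:,0]<.56)]
    print(n,'bar',len(b),rect(b) if len(b)>4 else '', 'rail',len(r),rect(r) if len(r)>4 else '')
d=load('wrist0');d['fish']=1
for nm,u,v,z in(('clip',168,235,.136),('rib',103,85,.138),('rail',160,322,.132),('rail2',140,160,.132)): print(nm,onz(d,u,v,z).round(4))
print('clip scene',onz(load('scene0'),302,237,.136).round(4))
E
```

```text
wrist0 bar 888 (array([486.7,  91.9]), array([42.1, 12.9]), 39.1) rail 5837 (array([500.7, -19.4]), array([98.7, 68.2]), 90.0)
side0 bar 60 (array([486.8,  87.8]), array([42. , 14.3]), 40.9) rail 490 (array([508.3, -44.8]), array([ 63.7, 154.7]), 6.9)
scene0 bar 45 (array([490.1,  90.8]), array([41.6, 11.9]), 39.1) rail 419 (array([508.2, -45.2]), array([ 65.2, 153.7]), 4.4)
clip [0.5394 0.0094 0.136 ]
rib [0.4933 0.1238 0.138 ]
rail [ 0.5188 -0.0664  0.132 ]
rail2 [0.5198 0.0652 0.132 ]
clip scene [0.5379 0.0126 0.136 ]
```

```bash
cat >> h.py <<'E'
def rel(target,yang):
    "shift (mm, tool axes) and turn about tool z (deg) to bring TCP to target with tool y at world angle yang (mod 180)"
    s=ctrl.get_state(); R=cv2.Rodrigues(np.array(s['tool_rot'],float))[0]
    y=np.degrees(np.arctan2(R[1,1],R[0,1])); t=(yang-y+90)%180-90
    print('pos',np.round(s['position'],4),'yang',round(y,2),'zax',R[:,2].round(3),'j7',s['joint_positions'][6])
    print('shift',(R.T@(np.array(target)-s['position'])*1000).round(1),'turn toolz',-t)
E
python3 -c "
from h import *
rel((.487,.0915,.215),129.5)"
```

```text
pos [ 0.6496 -0.      0.2217] yang 0.0 zax [-0.001 -0.    -1.   ] j7 -0.0568996143883117
shift [  91.5 -162.6    6.9] turn toolz 50.50129313758288
```

```bash
python3 -m jog '[[[15,-27,0,0,0,8.4,60],[30,-54,0,0,0,16.8,60],[45,-81,0,0,0,25.2,60],[61,-108,0,0,0,33.6,60],[76,-135,0,0,0,42,60],[91.5,-162.5,0,0,0,50.5,60],[91.5,-162.5,0,0,0,50.5,60],[91.5,-162.5,0,0,0,50.5,60]]]' 20; python3 -c "
from h import *
rel((.487,.0915,.148),129.5)
snap('wrist','w1')
for n in('side','scene'):
    d=snap(n,n+'1')
d=load('w1');P=cloud(d).reshape(-1,3)
b=P[(P[:,2]>.166)&(P[:,2]<.175)&(P[:,1]>.05)&(P[:,1]<.15)&(P[:,0]<.54)&(P[:,0]>.44)]
print(len(b)); 
if len(b)>9: print(cv2.minAreaRect((b[:,:2]*1000).astype(np.float32)))
"
```

```text
time: 0.95
position: [0.4874, 0.0916, 0.2228]
tool_rot: [2.955, 1.065, 0.001]
ft_force: [-0.3, 0.1, -0.1]
grip_width: 0.691
grip_force: 0.0
pos [0.4874 0.0916 0.2228] yang -50.35 zax [ 0.001 -0.    -1.   ] j7 -1.118424853977908
shift [-0.4 -0.3 74.8] turn toolz 0.14587973518990793
1230
((486.8726806640625, 92.35780334472656), (40.908084869384766, 12.018393516540527), 39.13048553466797)
```

View pics/w1.png

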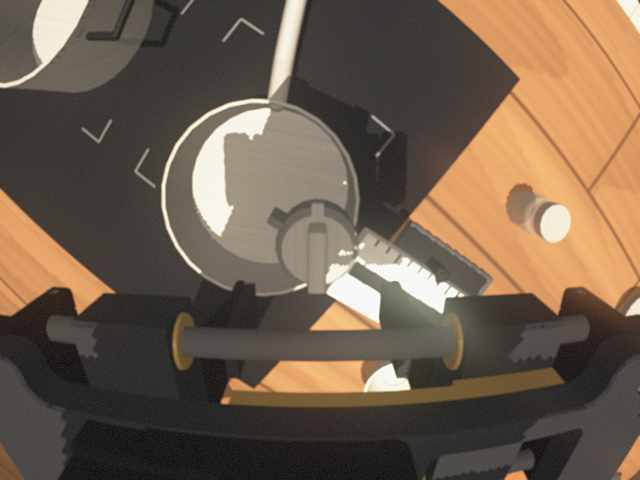

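The wrist view shows the bar upright at (317,255), the nose at (317,205) and the rib at (277,213). The tool is aligned. I'll refine the yaw from the rib and descend.

```bash
python3 -c "
from h import *
d=load('w1'); c=np.array([486.9,92.2])
p=onz(d,277,212,.138)*1000; print(p,np.hypot(*(p[:2]-c)),np.degrees(np.arctan2(*(p[:2]-c)[::-1])))
n=onz(d,317,203,.14)*1000; print(n,np.hypot(*(n[:2]-c)),np.degrees(np.arctan2(*(n[:2]-c)[::-1])))
for k in ('side0','scene0','side1','scene1','w1'):
    P=cloud(load(k)).reshape(-1,3); q=P[(abs(P[:,2]-.186)<.006)&(abs(P[:,0]-.513)<.03)&(abs(P[:,1]+.09)<.03)]
    if len(q)>5: h=cv2.minAreaRect((q[:,:2]*1000).astype(np.float32)); print(k,len(q),h, np.degrees(np.arctan2(c[1]-h[0][1],c[0]-h[0][0])),np.hypot(*(c-h[0])))
"
python3 -m jog '[[[0,0,25,0,0,0,60],[0,0,50,0,0,0,60],[0,0,65,0,0,0,60],[0,0,75,0,0,0,60],[0,0,75,0,0,0,60]]]' 20; python3 -m jog '[[[0,0,0,0,0,0,8],[0,0,0,0,0,0,0],[0,0,0,0,0,0,0],[0,0,0,0,0,0,0],[0,0,0,0,0,0,0]]]' 20
```

```text
[489.24670171 129.3736608  138.        ] 37.247658534890355 86.38782090551348
[511.67731953 112.52959983 140.        ] 32.05008880746184 39.368614488525
side0 96 ((513.6536254882812, -92.1728286743164), (28.989410400390625, 32.92374801635742), 11.124763488769531) 98.25634206729869 186.30377459980792
scene0 40 ((513.8356323242188, -85.98240661621094), (29.351402282714844, 18.664052963256836), 14.730025291442871) 98.59625174169 180.20682094818227
side1 98 ((514.1265869140625, -93.81613159179688), (28.106298446655273, 29.62203598022461), 7.873987674713135) 98.32707186450914 187.99810703133605
scene1 67 ((518.306640625, -89.49496459960938), (31.826993942260742, 29.86897850036621), 19.39815330505371) 99.80688049251239 184.38936313193665
time: 1.6
position: [0.487, 0.0907, 0.1461]
tool_rot: [-2.957, -1.06, 0.005]
ft_force: [-0.5, 0.8, 0.4]
grip_width: 0.693
grip_force: 0.0
time: 2.1
position: [0.4877, 0.0915, 0.1479]
tool_rot: [2.957, 1.062, 0.001]
ft_force: [-0.9, 0.1, -0.2]
grip_width: 0.319
grip_force: 0.0
```

```bash
python3 -c "
from h import *
a=load('wrist0')['image'][70:330,40:240,::-1];b=load('w1')['image'][180:330,250:500,::-1]
a=cv2.resize(a,None,fx=2.3,fy=2.3,interpolation=3);b=cv2.resize(b,None,fx=1.35,fy=1.35,interpolation=3)
s=load('side1')['image'][195:315,290:370,::-1]; s=cv2.resize(s,None,fx=2.2,fy=2.2,interpolation=3)
o=np.zeros((600,800,3),np.uint8);o[:a.shape[0],:a.shape[1]]=a;o[:b.shape[0],461:461+b.shape[1]]=b[:,:339];o[230:230+s.shape[0],465:465+s.shape[1]]=s
cv2.imwrite('pics/crops.png',o)"
```

```text
(no output)
```

View pics/crops.png

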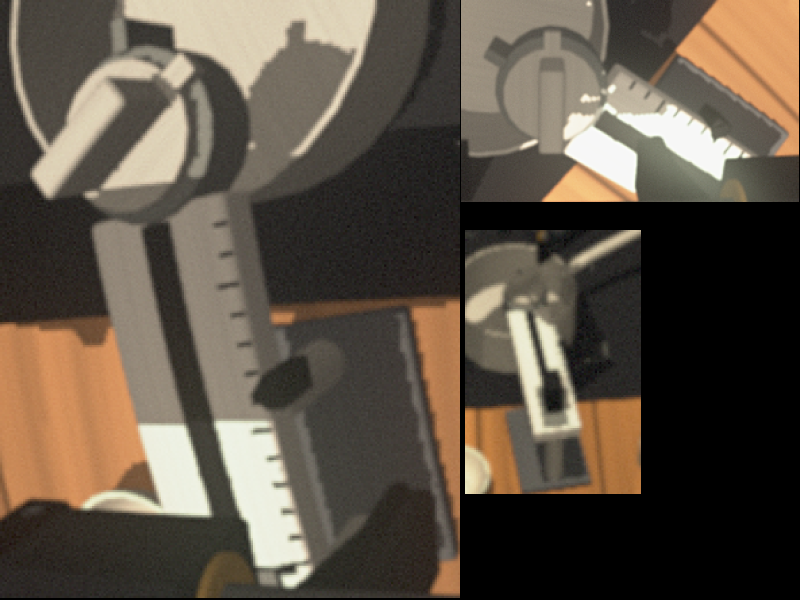

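The crop shows the rail's top edge with the clip point at crop (254,390), and the dark rib block at crop (148,30). The rib's angle disagrees with the rail direction, so I'll check both with depth and edge lines.

```bash
python3 -c "
from h import *
d=load('wrist0');d['fish']=1;P=cloud(d);w=load('w1');Q=cloud(w)
p=lambda u,v,z=.132:onz(d,40+u/2.3,70+v/2.3,z)*1000
for n,a,b in(('right',(225,200),(302,565)),('left',(93,225),(160,512)),('slotL',(143,225),(213,512)),('slotR',(171,225),(233,512))):
    A,B=p(*a),p(*b); e=A-B; print(n,A.round(1),B.round(1),np.degrees(np.arctan2(e[1],e[0])))
print('clip',p(254,390,136e-3))
print('rib depth wrist0');
for v in (79,82,85,88): print([tuple((P[v,u]*1000).round().astype(int)) for u in (94,99,104,109)])
print('w1')
for v in (209,213,217): print([tuple((Q[v,u]*1000).round().astype(int)) for u in (272,277,282)])
"
```

```text
right [518.1  67.6 132. ] [530.4 -59.7 132. ] 95.49211068310598
left [463.9  63.3 132. ] [474.6 -41.7 132. ] 95.81699883394843
slotL [485.4  61.7 132. ] [498.  -40.5 132. ] 97.02260126402274
slotR [496.8  60.9 132. ] [506.4 -40.1 132. ] 95.44116201218448
clip [524.21075862   5.9267932  136.        ]
rib depth wrist0
[(np.int64(485), np.int64(130), np.int64(137)), (np.int64(484), np.int64(131), np.int64(129)), (np.int64(484), np.int64(131), np.int64(122)), (np.int64(419), np.int64(152), np.int64(9))]
[(np.int64(484), np.int64(128), np.int64(137)), (np.int64(485), np.int64(128), np.int64(131)), (np.int64(485), np.int64(129), np.int64(124)), (np.int64(484), np.int64(130), np.int64(114))]
[(np.int64(484), np.int64(125), np.int64(137)), (np.int64(485), np.int64(126), np.int64(131)), (np.int64(484), np.int64(126), np.int64(123)), (np.int64(485), np.int64(127), np.int64(115))]
[(np.int64(485), np.int64(123), np.int64(138)), (np.int64(485), np.int64(123), np.int64(131)), (np.int64(484), np.int64(124), np.int64(122)), (np.int64(485), np.int64(124), np.int64(116))]
w1
[(np.int64(458), np.int64(128), np.int64(9)), (np.int64(485), np.int64(129), np.int64(111)), (np.int64(464), np.int64(120), np.int64(9))]
[(np.int64(484), np.int64(131), np.int64(128)), (np.int64(485), np.int64(128), np.int64(122)), (np.int64(485), np.int64(125), np.int64(113))]
[(np.int64(484), np.int64(130), np.int64(138)), (np.int64(485), np.int64(127), np.int64(133)), (np.int64(485), np.int64(124), np.int64(125))]
```

All measures agree on a stand yaw of about 96.5° (the dark patch was the rib's side face). The cap needs about +57°. I'll finish closing and turn.

```bash
python3 -m jog '[[[0,0,0,0,0,0,0],[0,0,0,0,0,0,0],[0,0,0,0,0,0,0]]]' 20; python3 -m jog '[[[0,0,0,0,0,-6.5,0],[0,0,0,0,0,-13,0],[0,0,0,0,0,-19.5,0],[0,0,0,0,0,-26,0],[0,0,0,0,0,-32.5,0],[0,0,0,0,0,-39,0],[0,0,0,0,0,-45.5,0],[0,0,0,0,0,-52,0],[0,0,0,0,0,-57,0],[0,0,0,0,0,-57,0]]]' 20; python3 -c "
from h import *
rel((.487,.092,.148),6.5)"
```

```text
time: 2.4
position: [0.4871, 0.092, 0.1477]
tool_rot: [-2.956, -1.062, 0.001]
ft_force: [-1.0, 0.5, 1.7]
grip_width: 0.132
grip_force: 20.0
time: 3.4
position: [0.4866, 0.0922, 0.1476]
tool_rot: [-2.09, -2.344, 0.001]
ft_force: [-4.9, 1.5, 4.3]
grip_width: 0.138
grip_force: 20.0
pos [0.4866 0.0922 0.1476] yang 6.56 zax [-0.002  0.001 -1.   ] j7 -0.13115969970592756
shift [-0.3  0.4 -0.4] turn toolz 0.056651950846870136
```

```bash
python3 -m jog '[[[0,0,0,0,0,0,40],[0,0,0,0,0,0,40],[0,0,0,0,0,0,40],[0,0,0,0,0,0,60],[0,0,-40,0,0,0,70],[0,0,-80,0,0,0,70],[-40,0,-85,0,0,0,70],[-80,0,-85,0,0,0,70]]]' 20
python3 -m jog '[[[-35,0,0,0,0,0,70],[-70,0,0,0,0,0,70],[-100,0,0,0,0,0,70],[-105,0,0,0,0,0,70],[-105,0,0,0,0,0,70]]]' 20
python3 -c "
from h import *
for n in('wrist','side','scene'): snap(n,n+'2')
d=load('wrist2');P=cloud(d).reshape(-1,3)
b=P[(P[:,2]>.166)&(P[:,2]<.175)&(P[:,1]>.05)&(P[:,1]<.15)&(P[:,0]<.54)&(P[:,0]>.44)]
print(len(b),cv2.minAreaRect((b[:,:2]*1000).astype(np.float32)))
b=P[(abs(P[:,2]-.186)<.005)&(abs(P[:,0]-.51)<.03)&(abs(P[:,1]+.09)<.03)]
if len(b)>9:print(len(b),cv2.minAreaRect((b[:,:2]*1000).astype(np.float32)))
rel((.508,-.0916,.145),6.5)"
```

```text
time: 4.2
position: [0.4981, 0.012, 0.235]
tool_rot: [2.086, 2.344, 0.005]
ft_force: [0.6, -0.0, -0.7]
grip_width: 0.758
grip_force: 0.0
time: 4.7
position: [0.5084, -0.0933, 0.2324]
tool_rot: [-2.095, -2.341, -0.0]
ft_force: [0.5, 0.7, -0.4]
grip_width: 0.803
grip_force: 0.0
0 ((0.0, 0.0), (0.0, 0.0), 0.0)
1692 ((509.1267395019531, -91.08171844482422), (22.423480987548828, 29.763690948486328), 7.173630714416504)
pos [ 0.5086 -0.0906  0.2325] yang 6.63 zax [ 0.     0.001 -1.   ] j7 0.24322617797581778
shift [-1.  -0.7 87.5] turn toolz 0.13318768155971838
```

View pics/wrist2.png

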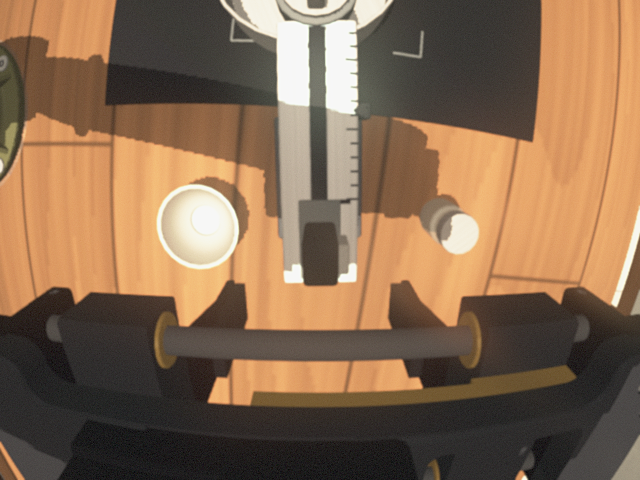

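The wrist view shows the handle top at (319,253), the clip at (363,110) and the pointer by the carriage near (350,205). Measuring the clip and pointer along the rail, and checking the cap from the other cameras.

```bash
python3 -c "
from h import *
for n in('side2','scene2'):
    P=cloud(load(n)).reshape(-1,3)
    b=P[(P[:,2]>.164)&(P[:,2]<.176)&(P[:,1]>.05)&(P[:,1]<.15)&(P[:,0]<.54)&(P[:,0]>.44)]
    print(n,len(b),cv2.minAreaRect((b[:,:2]*1000).astype(np.float32)) if len(b)>5 else '')
d=load('wrist2');a=np.radians(97);e=np.array([np.cos(a),np.sin(a)]);l=np.array([e[1],-e[0]]);h=np.array([.5091,-.0911])
P=cloud(d);G=d['image'].max(2)
S=np.stack([(P[...,:2]-h)@e,(P[...,:2]-h)@l,P[...,2]],-1)*1000
m=(S[...,2]>133)&(S[...,2]<139)&(S[...,1]>24)&(S[...,1]<42)&(S[...,0]>60)&(S[...,0]<160)&(G<70)
print('clip',m.sum(),S[m].min(0),S[m].max(0),S[m].mean(0))
m=(S[...,2]>132)&(S[...,2]<145)&(S[...,1]>12)&(S[...,1]<32)&(S[...,0]>10)&(S[...,0]<45)&(G<60)
print('ptr',m.sum(),S[m].min(0) if m.any() else '',S[m].max(0) if m.any() else '',S[m].mean(0))
c=d['image'][90:290,270:400,::-1];cv2.imwrite('pics/c2.png',cv2.resize(c,None,fx=3,fy=3,interpolation=3))
"
```

```text
side2 0 
scene2 64 ((490.6238708496094, 90.40919494628906), (15.474651336669922, 41.40829849243164), 7.005069732666016)Traceback (most recent call last):
  File "<string>", line 11, in <module>
    print('clip',m.sum(),S[m].min(0),S[m].max(0),S[m].mean(0))
                         ~~~~~~~~^^^
    return umr_minimum(a, axis, None, out, keepdims, initial, where)
ValueError: zero-size array to reduction operation minimum which has no identity
```

```bash
python3 -c "
from h import *
d=load('wrist2')
c=d['image'][90:290,270:400,::-1];cv2.imwrite('pics/c2.png',cv2.resize(c,None,fx=3,fy=3,interpolation=3))
"
```

```text
(no output)
```

View pics/c2.png

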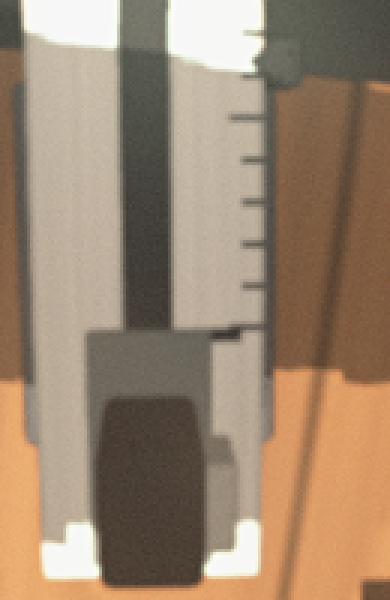

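The crop shows the clip point at wrist px (355,110.7) and the pointer tip at about (350,200.5). Counting scale ticks puts them 63–65 mm apart.

```bash
python3 -c "
from h import *
d=load('wrist2');a=np.radians(97);e=np.array([np.cos(a),np.sin(a)]);l=np.array([e[1],-e[0]]);h=np.array([.5091,-.0911]);P=cloud(d)
def s(u,v,z): p=onz(d,u,v,z)[:2]-h; return np.round([p@e*1000,p@l*1000],1)
print('clip pt',s(355.3,110.7,.136),s(355.3,110.7,.134),'depth z',P[109:113,356:366:3,2].round(4))
print('ptr',s(350,200.5,.134),s(350,200.5,.136),'z',P[199:203,344:351:2,2].round(4))
for v in (326,286,117,75,33): print(s(270+252/3,90+v/3,.132))
rel((.5096,-.0911,.147),7)"
```

```text
clip pt [92.5 25.8] [92.6 26. ] depth z [[0.1364 0.1344 0.1356 0.1378]
 [0.1359 0.1353 0.1359 0.1359]
 [0.1343 0.1358 0.1362 0.1353]
 [0.1355 0.1356 0.1361 0.1347]]
ptr [28.8 22.3] [29.2 22.1] z [[0.1316 0.1329 0.1329 0.1321]
 [0.1349 0.1354 0.1339 0.1335]
 [0.1353 0.136  0.1341 0.1344]
 [0.1351 0.1353 0.1345 0.1357]]
[29.8 25.4]
[39.5 25.3]
[79.7 25.2]
[89.6 25.2]
[99.6 25.3]
pos [ 0.5086 -0.0906  0.2325] yang 6.63 zax [ 0.     0.001 -1.   ] j7 0.24322617797581778
shift [-0.7  0.9 85.5] turn toolz -0.3668123184402816
```

Pointer to mark is 64 mm, which agrees with the tick count. Descend and pinch.

```bash
python3 -m jog '[[[-0.5,1,30,0,0,-0.4,70],[-0.5,1,60,0,0,-0.4,70],[-0.5,1,78,0,0,-0.4,70],[-0.5,1,85.5,0,0,-0.4,70],[-0.5,1,85.5,0,0,-0.4,50],[-0.5,1,85.5,0,0,-0.4,30],[-0.5,1,85.5,0,0,-0.4,0],[-0.5,1,85.5,0,0,-0.4,0],[-0.5,1,85.5,0,0,-0.4,0],[-0.5,1,85.5,0,0,-0.4,0]]]' 30; python3 -m jog '[[[0,0,0,0,0,0,0],[0,0,0,0,0,0,0],[0,0,0,0,0,0,0],[0,0,0,0,0,0,0],[0,0,0,0,0,0,0]]]' 30; python3 -c "
from h import *
rel((.5096,-.0911,.147),7)"
```

```text
time: 5.85
position: [0.5107, -0.0927, 0.1477]
tool_rot: [2.082, 2.349, 0.003]
ft_force: [4.4, 0.5, -1.1]
grip_width: 0.347
grip_force: 2.1
time: 6.35
position: [0.5103, -0.0928, 0.1476]
tool_rot: [2.083, 2.35, 0.002]
ft_force: [3.7, 0.2, 3.1]
grip_width: 0.259
grip_force: 30.0
pos [ 0.5103 -0.0928  0.1476] yang 6.91 zax [ 0.002 -0.    -1.   ] j7 0.2553181349896763
shift [ 1.7 -0.5  0.6] turn toolz -0.09411169049025148
```

The opening is 22.5 mm, so the button is fully in. Draw out.

```bash
python3 -m jog '[[[4,0,0,0,0,0,0],[11,0,0,0,0,0,0],[19,0,0,0,0,0,0],[27,0,0,0,0,0,0],[35,0,0,0,0,0,0],[43,0,0,0,0,0,0],[51,0,0,0,0,0,0],[58,0,0,0,0,0,0],[63,0,0,0,0,0,0],[65,0,0,0,0,0,0]]]' 30; python3 -m jog '[[[0,0,0,0,0,0,0],[0,0,0,0,0,0,0],[0,0,0,0,0,0,0],[0,0,0,0,0,0,0]]]' 30; python3 -c "
from h import *
for n in('wrist','scene','side'): snap(n,n+'3')
d=load('wrist3')
c=d['image'][90:330,220:420,::-1];c=cv2.resize(c,None,fx=2.4,fy=2.4,interpolation=3)
P=cloud(load('scene3')).reshape(-1,3);b=P[(P[:,2]>.166)&(P[:,2]<.176)&(P[:,1]>.11)&(P[:,1]<.21)&(P[:,0]<.54)&(P[:,0]>.42)]
if len(b)>5: print(len(b),cv2.minAreaRect((b[:,:2]*1000).astype(np.float32)))
c2=load('scene3')['image'][190:290,260:370,::-1];c2=cv2.resize(c2,None,fx=2.9,fy=2.9,interpolation=3)
o=np.zeros((576,800,3),np.uint8);o[:,:480]=c;o[:c2.shape[0],480:480+c2.shape[1]]=c2[:,:320];cv2.imwrite('pics/c3.png',o)
rel((.5103-.065*.1219,-.0928+.065*.9925,.147),7)"
```

```text
time: 7.35
position: [0.5022, -0.029, 0.1477]
tool_rot: [2.082, 2.349, -0.0]
ft_force: [3.2, -4.0, 4.1]
grip_width: 0.255
grip_force: 30.0
time: 7.75
position: [0.5022, -0.0288, 0.1476]
tool_rot: [2.084, 2.35, 0.001]
ft_force: [3.2, -2.2, 5.7]
grip_width: 0.258
grip_force: 30.0
59 ((482.44207763671875, 155.3019561767578), (15.416118621826172, 41.838993072509766), 1.4207966327667236)
pos [ 0.5022 -0.0288  0.1477] yang 6.87 zax [ 0.001 -0.001 -1.   ] j7 0.12450223281228014
shift [0.5 0.2 0.7] turn toolz -0.128419688631638
```

View pics/c3.png

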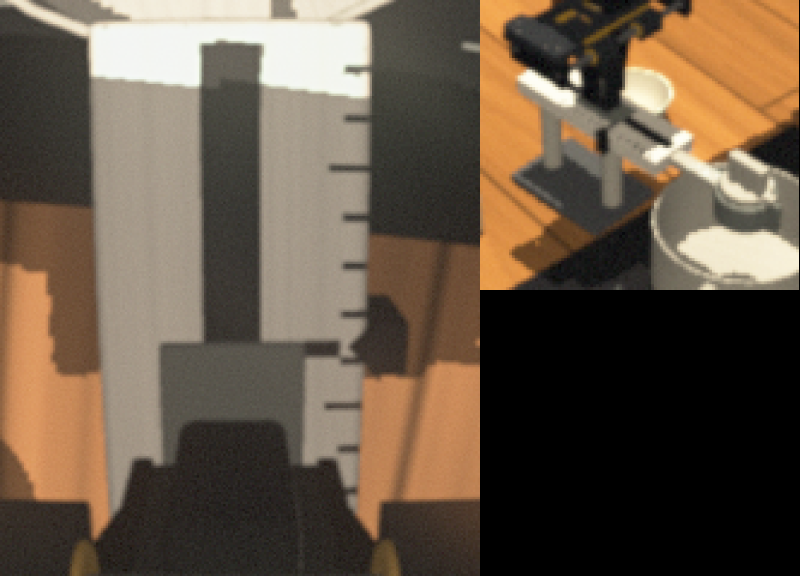

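The pointer (crop 340,348) is level with the clip point (353,346) to within 1 mm, and the button is held in. I'll check the cap angle once more, then hand in.

```bash
python3 -c "
from h import *
for n in('scene2','scene3','side3'):
    P=cloud(load(n)).reshape(-1,3);y=.09 if '2' in n else .155
    b=P[(P[:,2]>.158)&(P[:,2]<.176)&(abs(P[:,1]-y)<.04)&(P[:,0]<.52)&(P[:,0]>.45)]
    if len(b)>5:
        w,V=np.linalg.eigh(np.cov(b[:,:2].T)); print(n,len(b),np.degrees(np.arctan2(V[1,1],V[0,1]))%180)
"
```

```text
scene2 87 99.42581667432927
scene3 92 98.13211601423339
```

```bash
python3 -c "
from h import *
print(ctrl.close_job())"
```

```text
the job is handed in; nothing more can be done
None
```

I handed the job in with the cap's nose turned to the rib (bar within about 1–2° of the rail direction), the button fully in under a 30 N grip, and the pointer held within about 1 mm of the mark clip; the hand-in gave no verdict.

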